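# Scan the blue case's label and put the scanner back

### The arm

A 7-joint arm with a two-finger parallel gripper is mounted at the origin on the work surface. World frame = base frame: x ahead of the robot, y to its left, z up, the work surface at z = 0. Lengths are in m, angles in rad, forces in N, time in s.
With the tool pointing down it reaches from about 0.425 to 0.95 m from the base axis. Payload 16.7 kg.
Tool frame: the origin (TCP) lies between the finger pads; the fingertips stand 17 mm ahead of it and the grasp point (between the pads) lies 2 mm behind it; z points along the fingers, y is the line along which they close (so a half turn about z gives the same grasp; the last joint's range is limited). The gripper opens to 94 mm and grips with 3 to 60 N. Pads are 16 mm wide; open, the fingers measure 119 mm over their backs; the gripper's body (75 mm by 177 mm) begins 78 mm behind the grasp point.
Start: joints at [1.042, 0.426, 0.074, 1.606, -0.034, 1.111, -0.067], TCP at [0.25, -0.627, 0.183] pointing down, gripper open.
Joint ranges: [-2.85, 2.85], [-0.5, 2.14], [-1.23, 1.37], [0.21, 2.46], [-1.02, 4.16], [0.16, 2.05], [-2.73, 2.73]. Speed limits (rad/s): [1.89, 1.89, 2.39, 2.39, 3.01, 3.01, 3.01].

### API

Orientations are given as a unit quaternion [x, y, z, w].
In Python, from bench import arm gives the robot as it stands.
- The arm moves only by the tool step_arm, never from a script. Its argument "targets" is text: rows parted by semicolons, each of 7 numbers parted by spaces: the turn, a rotation vector about the tool's x, y, z each as a share of 2 rad, from -1 to 1, then the shift along the tool's x, y, z each as a share of 400 mm, from -1 to 1, then the closure, from 0 (fully open) to 1 (shut). A call has exactly 5 rows; each row is the pose to reach, as a shift and turn from the pose commanded when the call began, along the tool's axes at that moment; what a row does not reach only later rows make up. A row lasts 1/8 s, in which the tool goes at most 62.5 mm and 10.7 degrees, less where a joint would pass 70% of its speed; a pose out of reach is approached as far as the arm can. A call with a number of a shift or a turn outside -1 to 1 is refused whole. A call with a gripper value outside its range is refused whole. The fingers move at their own pace and stop on an object; the grip force is fixed at half the most. Time passes only in rows, so rows that repeat a pose let the fingers close, or fill a call up. It gives the time, the measured TCP pose, the force, the opening and the grip force at its end, in the units of the state.
- arm.read_state(): the state, without advancing time (a new reading comes with each control period).
- arm.snapshot(name): name is "side" or "top"; returns the picture (400x640x3 uint8, blue, green, red); there is no depth.
- arm.calibration(name): a dict with "intrinsics" (3x3 intrinsics, pixels), "pose" (4x4, takes a point from camera to world coordinates). Camera axes: x right, y down, z forward; pixel columns grow to the right and rows downward; lengths in m; the calibration is good to about 2 mm. A picture is of the moment at which its call begins. calibration takes no time and is no camera call.
- arm.finish_job(): hands the job in; it is judged then, once.
Trained networks look in the newest picture that a camera, given by its name, has taken for a name from the list of things; names that differ only in an ending like _2 or _b are one class to them, and where a whole thing is asked for, a point or a joint stands for the part that bears it (a point fixed in the world has none). Each returns a list of dicts, best first, with "p" (0 to 1); they miss things now and then, are a little off and sometimes report something else, mostly with a low value. They report only what shows in the picture. A call takes as long as a camera call. They do not tell look-alikes from the thing itself.
- arm.look_for(camera, target): "box" ([left, top, width, height] in pixels, round what is visible of it).
- arm.cut_out(camera, target): "mask" (400x640 bool, what is visible of it) and "box" ([left, top, width, height] in pixels, round what is visible of it).
- arm.mark_of(camera, target): "point" ([column, row] in pixels: a listed point, or the origin of a listed thing).
The state is a dict: "t": time; "joint_positions": joint angles; "dq": joint speeds; "tau": joint torques, N m; "ee_pos": TCP position; "tool_rot": TCP orientation; "force": force on the tool from outside, world axes, zero at the start; "torque": the same for the moment, N m; "finger_gap": opening from 0.0 (shut) to 1.0 (fully open); "finger_force": force on a finger pad.
Only numpy, scipy, OpenCV 4.12 (cv2) and the standard library are available. Lean on these libraries where they do the work, as an engineer would, in place of code of your own. Each camera call takes 0.05 s, during which the arm holds its last target. There are 200 camera calls.

### The job

Take the cordless scanner off its charging pad and read the barcode label on the sloping blue case: point the window squarely at the middle of the label from about 7 cm away, the wide way of the head along the label's length, and hold it still for a good second and a half. Then stand the scanner back upright, nose down, in the middle of its charging pad and let go. Do not touch either case with the scanner, do not read the grey case's label, do not drop the scanner, and leave everything else on the bench where it is.

Things in the scene. Friction and masses are not known exactly. Their poses are not given: they have to be found in the camera images.
- scanner: Cordless hand scanner, 170 mm tall, 0.25 kg, standing nose down: white head (black rubber nose) at the bottom, 48 mm (x) by 72 mm (y) and 60 mm tall, above it a yellow square handle 38 x 38 mm from 60 to 170 mm. Origin: centre of the nose underside (red scan window); z runs up the handle. The beam leaves along -z; its scan line spreads along y, the wide way of the head.
- scan_spot (a point): Centre of the scanner's focus: the point 70 mm straight out of the scan window (scanner -z). Axes as the scanner's.
- pad: Charging pad, flat grey square 140 x 140 x 8 mm with a dark square in the middle, fixed to the bench, level. Origin: centre of its underside; the top is 8 mm higher.
- blue_label: White barcode label with black bars, 52 mm (x) by 104 mm (y), on the lid of the blue case. Origin: centre of its face; z stands out of the face, y is its length (across the bars, level), x runs up the slope. The face slopes 35 degrees from level and looks up and to the robot's right (-y), often partly back towards the robot.
- blue_rack: Fixed steel rack, foot 150 (x) x 140 (y) mm, holding a blue lidded case (135 x 136 mm) at a 35 degree slope; the highest edge is 130 mm up, the low edge faces its -x. Origin: centre of its foot on the bench; the label's centre is 86 mm above it.
- grey_label: The same kind of label on the grey case; not to be read.
- grey_rack: Same rack as the blue one, with a grey case.
- dispenser: small round blue solvent dispenser with a steel cap, 56 mm across, 85 mm tall; a bystander. Origin: centre of its underside.
- swab_jar: clear round jar with a white lid, 60 mm across, 100 mm tall; a bystander. Origin: centre of its underside.
- parts_tray: white open parts tray with dividers, 90 x 140 x 28 mm; a bystander. Origin: centre of its underside.
- driver: screwdriver with a red handle lying on the bench, 160 mm long (x points to its tip); a bystander. Origin: centre of its underside.
- mouse: round white pointing puck, 60 mm across, 33 mm high; a bystander. Origin: centre of its underside.
- wash_bottle: white bottle with a red cap, 60 mm across, 160 mm tall; a bystander. Origin: centre of its underside.
There are look-alikes about, which are no part of the job. What is shaped like the scanner but orange is not meant.

How it is judged:
By the outcome, as a careful person would: the job done as asked, in the order asked, and still so for the second after the job is handed in, with the robot touching nothing.
It also fails if it takes over 53 s, if anything falls off the work surface, if the arm or the gripper's body presses on something with over 40 N, if the wrist force passes 120 N, or if a joint passes its speed limit or range.

## Working session

There is one attempt and no reset: what is moved stays moved. The work goes in short steps, Python scripts to look and compute and a tool call to move; the robot and the scene stay as the last step left them, time stands still between calls to the robot, and variables do not carry over. Pictures are saved under pics/ and viewed, at most 10 in all, crops included, and the job is handed in when it is done.

Besides the shell and the picture viewer there is one more tool, called after "Request:" as a command line: name --argument value ..., lists and objects as JSON in quotes. step_arm: Moves the arm, as the interface text tells. Its arguments: {"type":"object","properties":{"targets":{"type":"string"}},"required":["targets"]}

```bash
ls; mkdir -p pics
python3 - <<'E'
from bench import arm
import cv2,numpy as np
np.set_printoptions(precision=4,suppress=True)
for n in("side","top"):
    cv2.imwrite(f"pics/{n}0.png",arm.snapshot(n)); c=arm.calibration(n); print(n,np.array(c["intrinsics"]).tolist());print(np.array(c["pose"]))
    for t in("scanner","pad","blue_label","grey_label","blue_rack","grey_rack"):
        print(t,[(round(d["p"],2),np.round(d["point"],1).tolist()) for d in arm.mark_of(n,t)][:3])
s=arm.read_state();print(s["t"],s["ee_pos"],s["tool_rot"],s["joint_positions"])
E
```

```text
pics
side [[375.3916464542447, 0.0, 319.6737232574864], [0.0, 375.3916464542447, 200.73660617039943], [0.0, 0.0, 1.0]]
[[-0.7597 -0.4222  0.4946  0.111 ]
 [-0.6502  0.5044 -0.5681  0.6029]
 [-0.0096 -0.7532 -0.6577  0.7112]
 [ 0.      0.      0.      1.    ]]
scanner [(0.88, [220.5, 335.5]), (0.69, [257.8, 262.4]), (0.67, [245.0, 208.3])]
pad [(0.78, [257.4, 265.2]), (0.49, [297.3, 172.3])]
blue_label [(0.67, [257.4, 265.7]), (0.54, [388.7, 143.2])]
grey_label [(0.74, [426.1, 212.2]), (0.61, [327.9, 191.3])]
blue_rack [(0.62, [381.6, 169.5])]
grey_rack [(0.67, [326.6, 214.4])]
top [[478.29064601134667, 0.0, 314.1311983312542], [0.0, 478.29064601134667, 200.8527041000969], [0.0, 0.0, 1.0]]
[[-0.0216 -0.996   0.0869  0.4905]
 [-0.9998  0.0211 -0.0071  0.0419]
 [ 0.0052 -0.087  -0.9962  1.2907]
 [ 0.      0.      0.      1.    ]]
scanner [(0.88, [165.3, 224.7]), (0.74, [227.2, 202.9]), (0.57, [216.6, 261.4])]
pad [(0.61, [228.4, 203.4])]
blue_label [(0.89, [425.9, 199.2])]
grey_label [(0.65, [324.9, 202.3]), (0.24, [271.2, 135.6])]
blue_rack [(0.57, [421.5, 205.6])]
grey_rack [(0.68, [323.9, 203.7]), (0.45, [270.4, 134.1])]
0.7 [ 0.2502 -0.6269  0.1826] [ 0.982   0.1887 -0.     -0.    ] [ 1.0415  0.4261  0.0739  1.606  -0.0341  1.1108 -0.0671]
```

View pics/side0.png

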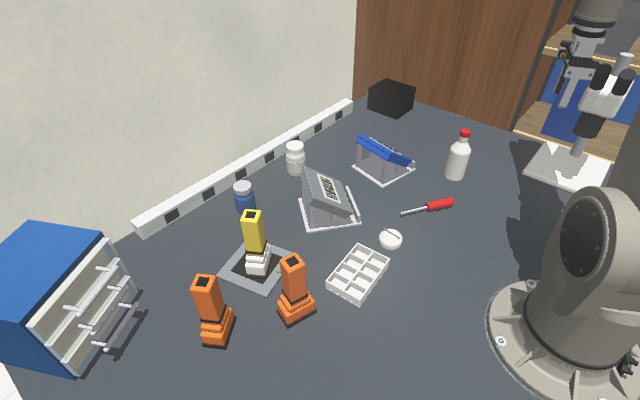

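View pics/top0.png

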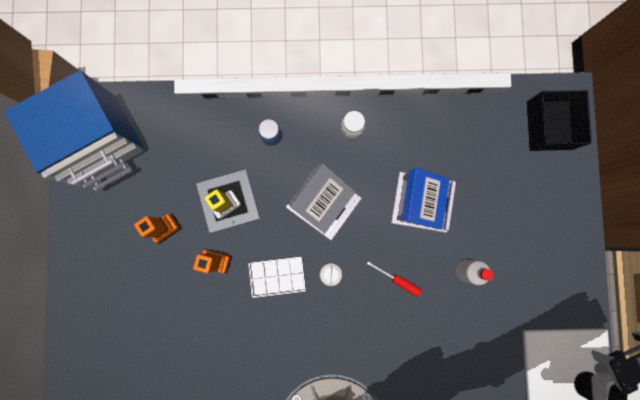

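Side view: the yellow scanner stands on the pad (about (257,262)), with two orange look-alikes at (215,310) and (295,290). The grey case is at (328,195) and the blue one at (385,160), its label facing away. In the top view the pad is at (228,201), the handle top at (215,200) and the blue label at (430,199).

```bash
cat > h.py <<'E'
import numpy as np,cv2
from bench import arm
np.set_printoptions(precision=4,suppress=True)
class Cam:
    def __init__(s,n):
        c=arm.calibration(n);s.K=np.array(c["intrinsics"]);s.T=np.array(c["pose"]);s.R=s.T[:3,:3];s.o=s.T[:3,3]
    def proj(s,P):
        q=(np.atleast_2d(P)-s.o)@s.R@s.K.T;return q[:,:2]/q[:,2:]
    def plane(s,uv,z):
        uv=np.atleast_2d(uv);d=np.c_[uv,np.ones(len(uv))]@np.linalg.inv(s.K).T@s.R.T
        return s.o+d*((z-s.o[2])/d[:,2])[:,None]
E
python3 - <<'E'
from h import *
T=Cam("top");S=Cam("side");it=cv2.imread("pics/top0.png");is_=cv2.imread("pics/side0.png")
cr=lambda im,x,y,w,h,k:cv2.resize(im[y:y+h,x:x+w],(w*k,h*k),interpolation=cv2.INTER_CUBIC)
a=cr(it,188,163,80,75,5);b=cr(it,388,160,80,75,5);c=cr(is_,215,205,80,60,5)
d=cr(is_,345,130,80,60,5)
cv2.imwrite("pics/m.png",np.vstack([np.hstack([a,b])[:300],np.hstack([c,d])]))
# yellow top
hsv=cv2.cvtColor(it,cv2.COLOR_BGR2HSV)
y=cv2.inRange(hsv,(24,120,100),(36,255,255));y[:, :190]=0;y[:,260:]=0
print("yellow V", np.percentile(hsv[...,2][y>0],[5,50,95]))
for z,nm,(lo,hi),roi in((.178,"yel",((24,120,200),(36,255,255)),(190,260,160,240)),(.008,"pad",((0,0,95),(179,60,190)),(190,265,165,235)),):
    m=cv2.inRange(hsv,lo,hi);k=np.zeros_like(m);k[roi[2]:roi[3],roi[0]:roi[1]]=255;m&=k
    cs,_=cv2.findContours(m,cv2.RETR_EXTERNAL,cv2.CHAIN_APPROX_NONE);c=max(cs,key=cv2.contourArea)[:,0]
    w=T.plane(c,z)[:,:2];r=cv2.minAreaRect((w*1000).astype(np.float32));print(nm,r,cv2.boundingRect(c))
h=cv2.inRange(hsv,(100,120,40),(130,255,255));h[:, :385]=0;h[:,470:]=0;h[:160]=0;h[240:]=0
print("blue",cv2.boundingRect(h))
for n in("top","side"):
    for t in("scanner","blue_label"):print(n,t,[(round(e["p"],2),e["box"],int(e["mask"].sum())) for e in arm.cut_out(n,t)][:3])
E
```

```text
yellow V [101.6 222.  243. ]
yel ((595.79541015625, 267.2656555175781), (35.98954772949219, 35.338043212890625), 32.98212814331055) (205, 190, 20, 20)
pad ((611.4979858398438, 266.9814453125), (199.5006866455078, 186.42791748046875), 88.81179809570312) (190, 165, 75, 70)
blue (401, 167, 49, 62)
top scanner [(0.65, [191.5, 246.9, 41.4, 31.7], 715), (0.58, [205.4, 188.1, 36.2, 28.3], 724)]
top blue_label [(0.97, [418.1, 176.8, 21.2, 46.0], 603)]
side scanner [(0.91, [277.7, 253.2, 40.2, 75.5], 1922), (0.9, [238.3, 208.7, 31.0, 70.4], 1610), (0.77, [188.7, 277.3, 46.8, 72.4], 2281)]
side blue_label [(0.58, [376.1, 226.9, 26.8, 23.5], 412), (0.53, [376.3, 140.6, 14.4, 8.5], 31)]
```

View pics/m.png

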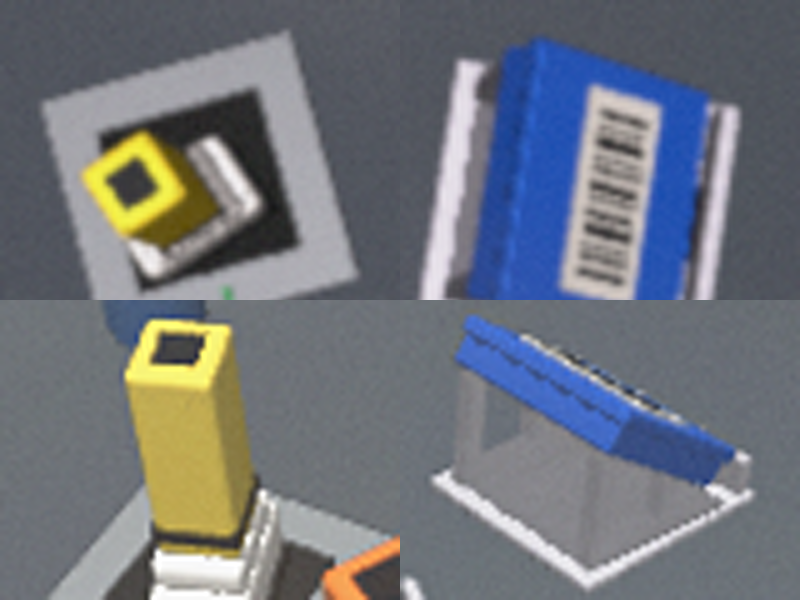

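The crops show the scanner's wide way running along the direction (115,-65) px. The green pixel is an LED, and the label corners are clear on the blue lid. Next I'll fit the poses.

```bash
cat >> h.py <<'E'
from scipy.spatial.transform import Rotation as Ro
def state():
    s=arm.read_state();return np.array(s["ee_pos"]),Ro.from_quat(s["tool_rot"]),s
def move(p,R):
    "row numbers from the present pose to p,R"
    p0,R0,s=state();rv=(R0.inv()*R).as_rotvec()/2;d=R0.inv().apply(np.array(p)-p0)/.4
    print("ROW",np.round(np.r_[rv,d],4),"| t",s["t"]);return np.r_[rv,d]
E
python3 - <<'E'
from h import *
from scipy.optimize import least_squares
T=Cam("top");it=cv2.imread("pics/top0.png");S=Cam("side");si=cv2.imread("pics/side0.png")
hsv=cv2.cvtColor(it,cv2.COLOR_BGR2HSV)
def big(m,roi):
    k=np.zeros_like(m);k[roi[2]:roi[3],roi[0]:roi[1]]=255;cs,_=cv2.findContours(m&k,cv2.RETR_EXTERNAL,cv2.CHAIN_APPROX_NONE);return max(cs,key=cv2.contourArea)
g=it.max(2)
# pad
print("pad V",g[175,240],"bench",g[240,200:205],g[170,200])
th=(int(np.median(g[200:216,250:254]))+int(g[170,200]))//2;print(th)
m=((g>th)*255).astype(np.uint8)
c=big(m,(185,270,160,240))[:,0];w=T.plane(c,.008)[:,:2]*1000
h=cv2.convexHull(w.astype(np.float32));print("pad",cv2.minAreaRect(h))
# label
b=cv2.inRange(hsv,(100,120,40),(130,255,255));hull=cv2.convexHull(big(b,(385,470,160,240)))
k=np.zeros_like(b);cv2.fillConvexPoly(k,hull,255);k=cv2.erode(k,np.ones((5,5)))
sat=hsv[...,1];l=((sat<110)*255).astype(np.uint8)&k
l=cv2.morphologyEx(l,cv2.MORPH_CLOSE,np.ones((5,5)))
lc=big(l,(405,450,165,235));r=cv2.minAreaRect(lc);q=cv2.boxPoints(r);print("label rect",r,q)
def lab(p,W=.026,L=.052):
    x,y,a=p;c,s=np.cos(a),np.sin(a)  # a = heading of horizontal upslope
    t=np.radians(35);ux=np.array([c*np.cos(t),s*np.cos(t),np.sin(t)]);uy=np.array([-s,c,0])
    return np.array([x,y,.086])+np.array([i*ux*W+j*uy*L for i,j in((1,1),(1,-1),(-1,-1),(-1,1))])
o=T.plane(r[0],.086)[0]
def res(p):
    u=T.proj(lab(p));d=np.linalg.norm(u[:,None]-q[None],axis=2);j=d.argmin(1);return (u-q[j]).ravel()
f=least_squares(res,[o[0],o[1],np.radians(81)]);print("label",f.x[:2],np.degrees(f.x[2]),np.abs(f.fun).max(),f.fun.round(1))
print("corners in side",S.proj(lab(f.x)).round(1).tolist())
# handle: both views
for nm,C,im,roi in(("top",T,it,(190,260,160,240)),("side",S,si,(230,275,200,290))):
    hv=cv2.cvtColor(im,cv2.COLOR_BGR2HSV);y=cv2.inRange(hv,(20,100,185 if nm=="top" else 220),(36,255,255));y=cv2.morphologyEx(y,cv2.MORPH_CLOSE,np.ones((7,7)))
    c=big(y,roi);w=C.plane(c[:,0],.178)[:,:2]*1000;print(nm,"handle top",cv2.minAreaRect(w.astype(np.float32)),cv2.boundingRect(c))
E
```

```text
pad V 170 bench [95 95 95 93 94] 95
137
pad ((608.4378051757812, 266.101318359375), (138.08836364746094, 138.1168670654297), 14.964390754699707)
label rect ((429.5953674316406, 198.86428833007812), (15.47685432434082, 42.7714958190918), 8.530765533447266) [[418.7702 218.8655]
 [425.1149 176.5672]
 [440.4205 178.8631]
 [434.0758 221.1613]]
label [ 0.5945 -0.2593] 79.96322439845682 1.8685683501225014 [ 1.2 -1.4  0.4  0.  -1.3  1.9 -0.3 -0.5]
corners in side [[394.0, 151.1], [368.5, 136.6], [377.4, 140.2], [402.4, 154.3]]
top handle top ((596.0686645507812, 267.44671630859375), (36.644039154052734, 36.630489349365234), 32.97783279418945) (204, 190, 21, 20)
side handle top ((592.5611572265625, 269.6217346191406), (35.71998596191406, 38.01982116699219), 32.054805755615234) (240, 209, 21, 14)
```

```bash
cat >> h.py <<'E'
def down(yaw): return Ro.from_euler("z",yaw,degrees=True)*Ro.from_euler("x",180,degrees=True)
E
python3 - <<'E'
from h import *
from scipy.optimize import minimize
T=Cam("top");it=cv2.imread("pics/top0.png");hsv=cv2.cvtColor(it,cv2.COLOR_BGR2HSV)
# soft "not blue" image against anti-aliased label model
k=8;x0,y0,w,h=405,168,48,60
sat=hsv[y0:y0+h,x0:x0+w,1].astype(float)
val=cv2.morphologyEx(np.clip((220-sat)/180,0,1).astype(np.float32),cv2.MORPH_CLOSE,np.ones((3,3)))
def lab(p,W=.026,L=.052):
    x,y,a=p;c,s=np.cos(a),np.sin(a);t=np.radians(35);ux=np.array([c*np.cos(t),s*np.cos(t),np.sin(t)]);uy=np.array([-s,c,0])
    return np.array([x,y,.086])+np.array([i*ux*W+j*uy*L for i,j in((1,1),(1,-1),(-1,-1),(-1,1))])
b=cv2.inRange(hsv,(100,120,40),(130,255,255))
k2=np.zeros_like(b);cs,_=cv2.findContours(b[160:240,385:470],0,1);cv2.fillConvexPoly(k2,cv2.convexHull(max(cs,key=cv2.contourArea))+[385,160],255)
k2=cv2.erode(k2,np.ones((3,3)))[y0:y0+h,x0:x0+w]>0
def cost(p):
    u=(T.proj(lab(p))-[x0,y0]+.5)*k-.5
    m=np.zeros((h*k,w*k),np.float32);cv2.fillConvexPoly(m,(u*16).round().astype(int),1.,shift=4)
    m=cv2.resize(m,(w,h),interpolation=cv2.INTER_AREA);return ((m-val)**2)[k2].sum()
best=min((minimize(cost,[.5945,-.2593,np.radians(a)],method="Nelder-Mead",options=dict(initial_simplex=np.array([[.5945,-.2593,np.radians(a)],[.6,-.2593,np.radians(a)],[.5945,-.254,np.radians(a)],[.5945,-.2593,np.radians(a+5)]]))) for a in(70,75,80,85)),key=lambda r:r.fun)
print(best.x,np.degrees(best.x[2]),best.fun,T.proj(lab(best.x)))
p,R,s=state()
move([.56,-.33,.33],down(33));
E
```

```text
[ 0.5943 -0.2596  1.3768] 78.88625506902434 73.29405212402344 [[419.6911 217.3598]
 [426.0025 176.5961]
 [439.5902 181.0191]
 [433.5304 220.8377]]
ROW [-0.     -0.     -0.0981  0.9943 -0.4022 -0.3685] | t 0.9
```

Request:
step_arm --targets "0 0 0 0 0 -0.15 0; 0 0 -0.05 0.2 -0.1 -0.3 0; 0 0 -0.098 0.45 -0.2 -0.37 0; 0 0 -0.098 0.6 -0.3 -0.37 0; 0 0 -0.098 0.75 -0.35 -0.37 0"

```text
t: 1.52
ee_pos: [0.4102, -0.4541, 0.3198]
tool_rot: [0.959, 0.284, 0.0, 0.001]
force: [0.7, -0.1, -0.3]
finger_gap: 0.998
finger_force: 0.0
```

Run:
```python
from h import *
p,R,s=state();print(p,R.as_quat(),s["joint_positions"]);move([.62,-.05,.33],down(33));move([.595,.268,.24],down(33))
```

```text
[ 0.4102 -0.4541  0.3198] [0.9589 0.2837 0.0003 0.0006] [ 0.7764  0.2352 -0.0561  1.5703  0.0135  1.3352 -0.2768]
ROW [ 0.0006 -0.0001 -0.0003  0.9897 -0.5623 -0.0259] | t 1.525
ROW [ 0.0006 -0.0001 -0.0003  1.3698 -1.2636  0.1983] | t 1.525
```

Request:
step_arm --targets "0 0 0 0.2 -0.12 -0.02 0; 0 0 0 0.4 -0.24 -0.02 0; 0 0 0 0.55 -0.4 -0.02 0; 0 0 0 0.66 -0.55 -0.02 0; 0 0 0 0.75 -0.68 -0.02 0"

```text
t: 2.15
ee_pos: [0.5012, -0.158, 0.3266]
tool_rot: [0.959, 0.284, 0.0, 0.0]
force: [0.6, 0.2, 0.3]
finger_gap: 1.001
finger_force: 0.0
```

Run:
```python
from h import *
p,R,s=state();print(p,R.as_quat(),s["joint_positions"]);move([.595,.268,.26],down(33))
```

```text
[ 0.5012 -0.158   0.3266] [0.9588 0.284  0.0002 0.0001] [ 0.4324  0.0917 -0.2689  1.7288  0.0251  1.3241 -0.8365]
ROW [ 0.0002 -0.0001 -0.      0.7767 -0.7655  0.1665] | t 2.15
```

Request:
step_arm --targets "0 0 0 0.13 -0.13 0 0; 0 0 0 0.26 -0.26 0 0; 0 0 0 0.38 -0.38 0 0; 0 0 0 0.5 -0.5 0 0; 0 0 0 0.6 -0.6 0 0"

```text
t: 2.78
ee_pos: [0.5662, 0.1474, 0.3268]
tool_rot: [0.959, 0.284, 0.0, 0.0]
force: [0.2, 0.0, -0.1]
finger_gap: 0.996
finger_force: 0.0
```

Run:
```python
from h import *
p,R,s=state();print(p,R.as_quat(),s["joint_positions"]);move([.595,.268,.24],down(33))
```

```text
[0.5662 0.1474 0.3268] [0.9589 0.2836 0.0003 0.0001] [ 0.0522  0.2194 -0.5001  1.5959  0.1075  1.353  -1.4565]
ROW [ 0.0002 -0.0003 -0.0004  0.2243 -0.214   0.2171] | t 2.775
```

Request:
step_arm --targets "0 0 0 0.1 -0.1 0.06 0; 0 0 0 0.2 -0.19 0.15 0; 0 0 0 0.224 -0.214 0.217 0; 0 0 0 0.224 -0.214 0.217 0; 0 0 0 0.224 -0.214 0.217 0"

```text
t: 3.4
ee_pos: [0.5951, 0.2653, 0.241]
tool_rot: [0.959, 0.283, 0.001, 0.0]
force: [-0.1, 0.1, 0.9]
finger_gap: 1.0
finger_force: 0.0
```

Run:
```python
from h import *
p,R,s=state();print(p,R.as_quat(),s["joint_positions"]);move([.595,.268,.134],down(33))
im=arm.snapshot("side");cv2.imwrite("pics/s1.png",cv2.resize(im[120:300,180:340],None,fx=3,fy=3,interpolation=cv2.INTER_CUBIC))
```

```text
[0.5951 0.2653 0.241 ] [0.959  0.2834 0.0006 0.0001] [-0.1225  0.3913 -0.5308  1.5665  0.2063  1.239  -1.6837]
ROW [ 0.0003 -0.0005 -0.0006  0.0032 -0.0061  0.2675] | t 3.4
```

View pics/s1.png

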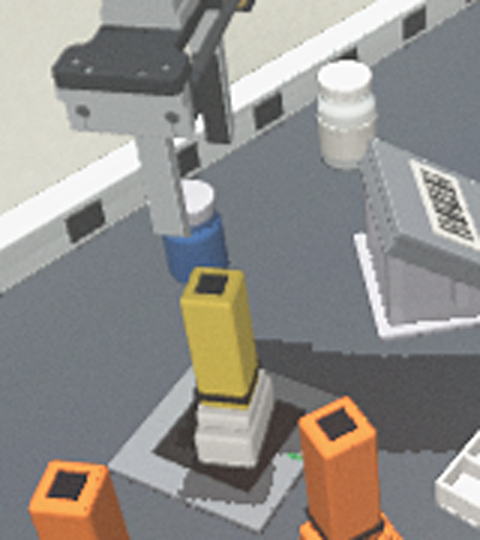

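The side view shows the open fingers above the yellow handle, with the finger tips at about (165,230) and (215,140) in the crop. The handle is clear of the orange look-alikes, so I'm descending.

Request:
step_arm --targets "0 0 0 0.003 -0.005 0.08 0; 0 0 0 0.003 -0.005 0.16 0; 0 0 0 0.003 -0.005 0.23 0; 0 0 0 0.003 -0.005 0.267 0; 0 0 0 0.003 -0.005 0.267 0"

```text
t: 4.08
ee_pos: [0.5947, 0.2678, 0.1333]
tool_rot: [0.959, 0.284, 0.0, 0.0]
force: [-0.4, 0.7, 1.3]
finger_gap: 0.998
finger_force: 0.0
```

Request:
step_arm --targets "0 0 0 0 0 0 0.3; 0 0 0 0 0 0 0.6; 0 0 0 0 0 0 0.8; 0 0 0 0 0 0 0.8; 0 0 0 0 0 0 0.8"

```text
t: 4.7
ee_pos: [0.5945, 0.2685, 0.1329]
tool_rot: [0.959, 0.284, -0.0, -0.0]
force: [0.4, 0.6, 0.4]
finger_gap: 0.507
finger_force: 0.0
```

Request:
step_arm --targets "0 0 0 0 0 0 1; 0 0 0 0 0 0 1; 0 0 0 0 0 0 1; 0 0 0 0 0 0 1; 0 0 0 0 0 0 1"

```text
t: 5.32
ee_pos: [0.5945, 0.2684, 0.1329]
tool_rot: [0.959, 0.284, -0.0, -0.0]
force: [0.7, -0.9, -0.8]
finger_gap: 0.404
finger_force: 30.0
```

Request:
step_arm --targets "0 0 0 0 0 -0.08 1; 0 0 0 0 0 -0.2 1; 0 0 0 0 0 -0.33 1; 0 0 0 0 0 -0.46 1; 0 0 0 0 0 -0.55 1"

```text
t: 5.95
ee_pos: [0.5944, 0.2688, 0.3554]
tool_rot: [0.959, 0.284, 0.001, -0.0]
force: [-0.4, -0.4, -3.5]
finger_gap: 0.4
finger_force: 29.9
```

```bash
cat >> h.py <<'E'
LAB=np.array([.5943,-.2596,.086]);HD=78.9
def readpose(extra=0,grip=.125,LAB=LAB,HD=HD):
    a,t=np.radians([HD,35]);c,s=np.cos(a),np.sin(a)
    ux=np.array([c*np.cos(t),s*np.cos(t),np.sin(t)]);uy=np.array([-s,c,0]);n=np.cross(ux,uy)
    return LAB+n*(.07+grip+extra),Ro.from_matrix(np.c_[ux,-uy,-n])
E
python3 - <<'E'
from h import *
p,R,s=state();print(p,s["joint_positions"],s["finger_gap"],s["force"])
P,Q=readpose();print(P,Q.as_quat())
P,Q=readpose(.1);print(P);move(P,Q);move([.58,-.2,.40],down(60))
im=arm.snapshot("side");cv2.imwrite("pics/s2.png",cv2.resize(im[60:300,150:390],None,fx=2.4,fy=2.4,interpolation=cv2.INTER_CUBIC))
E
```

```text
[0.5944 0.2688 0.3554] [-0.1278  0.3381 -0.5396  1.396   0.1726  1.4527 -1.6571] 0.3997297207814336 [-0.3579 -0.3527 -3.522 ]
[ 0.5728 -0.3694  0.2457] [ 0.7364  0.606   0.2322 -0.1911]
[ 0.5617 -0.4256  0.3276]
ROW [ 0.1226  0.2879 -0.3876 -1.0142  1.4114  0.0676] | t 5.95
ROW [ 0.0002 -0.0008 -0.2356 -0.6683  0.9632 -0.1127] | t 5.95
```

View pics/s2.png

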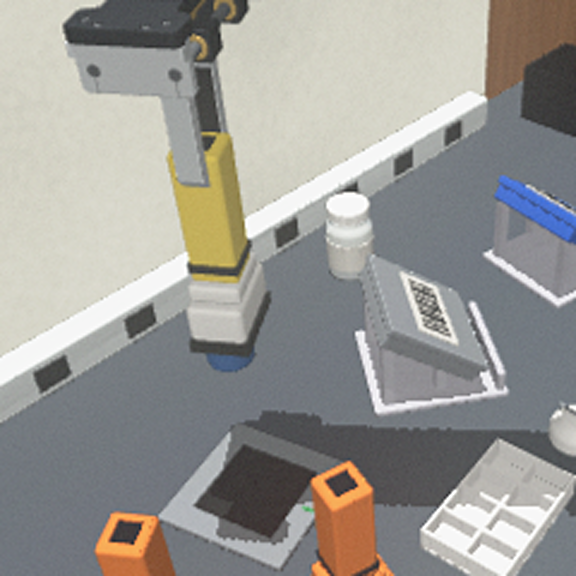

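The scanner is held upright, clear of the pad at crop (215,240). Now carrying it across.

Request:
step_arm --targets "0 0 0 -0.09 0.12 -0.05 1; 0 0 -0.05 -0.18 0.25 -0.1 1; 0 0 -0.1 -0.27 0.38 -0.112 1; 0 0 -0.15 -0.36 0.51 -0.112 1; 0 0 -0.2 -0.43 0.62 -0.112 1"

```text
t: 6.62
ee_pos: [0.5847, -0.0353, 0.3976]
tool_rot: [0.883, 0.47, -0.0, 0.0]
force: [1.6, -0.3, -2.9]
finger_gap: 0.404
finger_force: 30.0
```

Run:
```python
from h import *
p,R,s=state();print(p,R.as_quat(),s["joint_positions"]);P,Q=readpose(.08);move(P,Q)
```

```text
[ 0.5847 -0.0353  0.3976] [ 0.8826  0.4701 -0.      0.0001] [ 0.3277  0.1943 -0.4539  1.4754  0.0852  1.4914 -0.7176]
ROW [ 0.0609  0.3014 -0.1929 -0.8153  0.4858  0.2159] | t 6.625
```

Request:
step_arm --targets "0 0 0 -0.12 0.07 0 1; 0 0 -0.05 -0.24 0.14 0 1; 0.01 0.07 -0.1 -0.36 0.21 0 1; 0.025 0.14 -0.14 -0.48 0.28 0.02 1; 0.04 0.2 -0.17 -0.6 0.35 0.05 1"

```text
t: 7.25
ee_pos: [0.5663, -0.3123, 0.3787]
tool_rot: [0.772, 0.602, 0.158, -0.127]
force: [1.9, 1.2, -3.3]
finger_gap: 0.402
finger_force: 30.0
```

Run:
```python
from h import *
p,R,s=state();print(p,R.as_quat(),s["joint_positions"]);P,Q=readpose(.06);move(P,Q)
```

```text
[ 0.5663 -0.3123  0.3787] [ 0.7724  0.6018  0.1585 -0.1271] [ 0.841   0.4095 -0.3211  1.2886 -0.2634  1.5884  0.302 ]
ROW [ 0.0103  0.1008 -0.0242 -0.2854  0.056   0.1042] | t 7.25
```

Request:
step_arm --targets "0.003 0.03 -0.007 -0.08 0.015 0 1; 0.006 0.06 -0.014 -0.16 0.03 0.02 1; 0.01 0.1 -0.024 -0.24 0.045 0.06 1; 0.01 0.1 -0.024 -0.285 0.056 0.104 1; 0.01 0.1 -0.024 -0.285 0.056 0.104 1"

```text
t: 7.88
ee_pos: [0.5654, -0.4011, 0.2918]
tool_rot: [0.739, 0.604, 0.229, -0.192]
force: [0.0, 0.4, -2.0]
finger_gap: 0.4
finger_force: 30.0
```

Run:
```python
from h import *
p,R,s=state();print(p,R.as_quat(),s["joint_positions"]);P,Q=readpose(.06);move(P,Q);P,Q=readpose();move(P,Q)
a=arm.snapshot("side");b=arm.snapshot("top");f=lambda i:cv2.resize(i,None,fx=2.6,fy=2.6,interpolation=cv2.INTER_CUBIC)
print([(round(d["p"],2),np.round(d["point"],1).tolist()) for c in("side","top") for d in arm.mark_of(c,"scan_spot")])
cv2.imwrite("pics/r1.png",np.hstack([f(a[60:260,300:450]),f(b[110:310,370:520])]))
```

```text
[ 0.5654 -0.4011  0.2918] [ 0.7385  0.6042  0.2292 -0.1924] [ 0.9642  0.6544 -0.3152  1.162  -0.338   1.6523  0.5066]
ROW [-0.002   0.0016 -0.0035  0.0007  0.0027 -0.009 ] | t 7.875
ROW [-0.002   0.0016 -0.0035  0.0012  0.0033  0.141 ] | t 7.875
[(0.19, [391.1, 277.3])]
```

View pics/r1.png

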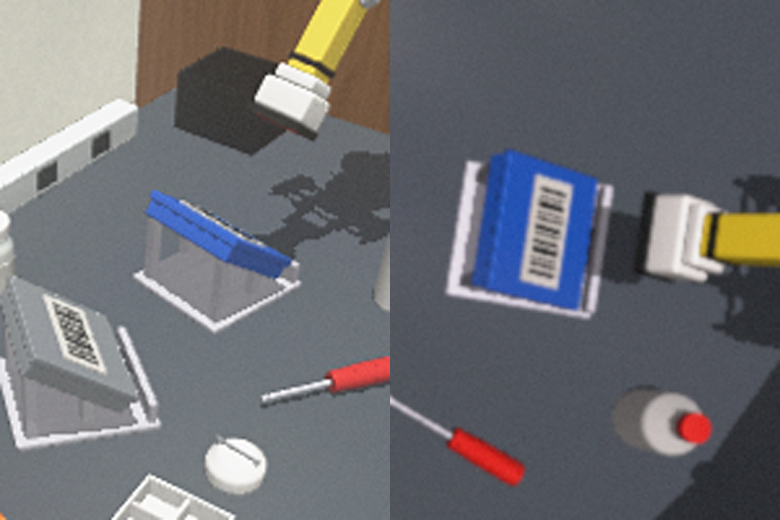

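The nose points at the label and its wide edge runs parallel to the label (top crop: nose at (645,235), label at (545,230)). Closing to 7 cm.

Request:
step_arm --targets "-0.001 0.001 -0.002 0.001 0.003 0.04 1; -0.002 0.0016 -0.0035 0.001 0.003 0.09 1; -0.002 0.0016 -0.0035 0.001 0.003 0.125 1; -0.002 0.0016 -0.0035 0.001 0.003 0.141 1; -0.002 0.0016 -0.0035 0.001 0.003 0.141 1"

```text
t: 8.7
ee_pos: [0.5732, -0.3694, 0.2481]
tool_rot: [0.736, 0.607, 0.233, -0.19]
force: [-0.2, 0.2, -3.4]
finger_gap: 0.4
finger_force: 30.0
```

Run:
```python
from h import *
P,Q=readpose();move(P,Q)
a=arm.snapshot("side");b=arm.snapshot("top");f=lambda i:cv2.resize(i,None,fx=4,fy=4,interpolation=cv2.INTER_CUBIC)
for n in("side","top"):print(n,[(round(d["p"],2),np.round(d["point"],1).tolist()) for d in arm.mark_of(n,"scanner")])
n=(P-LAB)/.195
for c in("side","top"):C=Cam(c);print(c,"label,spot proj, expected window",C.proj(np.array([LAB,LAB+.07*n])).round(1).tolist())
# expected head outline at nose and at 60 mm
X=Q.apply([[i*.024,j*.036,k] for k in(.125,.065) for i,j in((1,1),(1,-1),(-1,-1),(-1,1))])+state()[0]
for c,im in(("side",a),("top",b)):
    u=(Cam(c).proj(X)*16).astype(int);cv2.polylines(im,[u[:4],u[4:]],True,(0,255,0),1,cv2.LINE_AA,4)
cv2.imwrite("pics/r2.png",np.hstack([f(a[70:200,340:435]),f(b[150:280,410:505])]))
```

```text
ROW [ 0.001   0.0007  0.0012 -0.0034 -0.0012  0.0049] | t 8.7
side [(0.85, [294.8, 311.4]), (0.72, [221.8, 333.5]), (0.57, [396.2, 124.7])]
top [(0.66, [215.6, 260.7]), (0.58, [161.9, 227.3]), (0.56, [452.8, 197.7])]
side label,spot proj, expected window [[385.4, 145.4], [396.9, 124.4]]
top label,spot proj, expected window [[429.8, 198.9], [452.1, 199.6]]
```

View pics/r2.png

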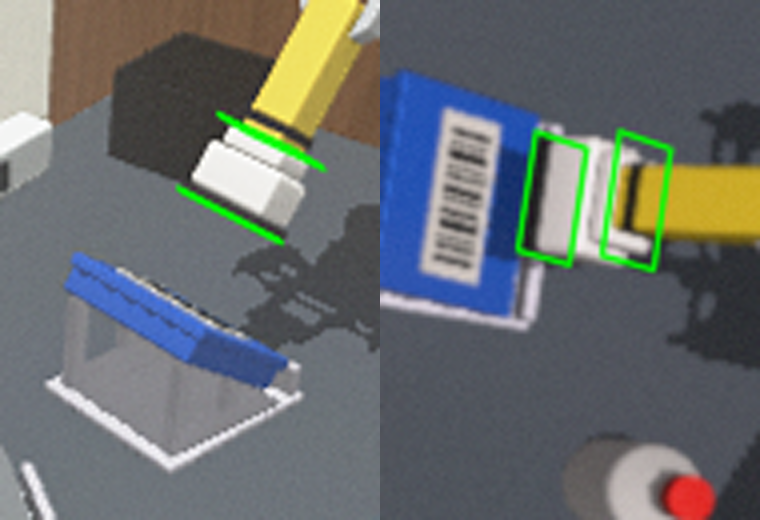

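The drawn outline of the expected nose coincides with the seen nose in both views to about 1 px. A tiny correction, then hold.

Request:
step_arm --targets "0.001 0.0007 0.001 -0.003 -0.001 0.005 1; 0.001 0.0007 0.001 -0.003 -0.001 0.005 1; 0.001 0.0007 0.001 -0.003 -0.001 0.005 1; 0.001 0.0007 0.001 -0.003 -0.001 0.005 1; 0.001 0.0007 0.001 -0.003 -0.001 0.005 1"

```text
t: 9.52
ee_pos: [0.5728, -0.3695, 0.2458]
tool_rot: [0.736, 0.606, 0.232, -0.191]
force: [0.5, 0.1, -2.9]
finger_gap: 0.401
finger_force: 30.0
```

Request:
step_arm --targets "0 0 0 0 0 0 1; 0 0 0 0 0 0 1; 0 0 0 0 0 0 1; 0 0 0 0 0 0 1; 0 0 0 0 0 0 1"

```text
t: 10.15
ee_pos: [0.5728, -0.3695, 0.2458]
tool_rot: [0.736, 0.606, 0.232, -0.191]
force: [-0.3, 0.4, -3.0]
finger_gap: 0.399
finger_force: 30.0
```

Request:
step_arm --targets "0 0 0 0 0 0 1; 0 0 0 0 0 0 1; 0 0 0 0 0 0 1; 0 0 0 0 0 0 1; 0 0 0 0 0 0 1"

```text
t: 10.78
ee_pos: [0.5729, -0.3695, 0.2458]
tool_rot: [0.736, 0.606, 0.232, -0.191]
force: [-0.1, -0.5, -3.2]
finger_gap: 0.4
finger_force: 30.0
```

Request:
step_arm --targets "0 0 0 0 0 0 1; 0 0 0 0 0 0 1; 0 0 0 0 0 0 1; 0 0 0 0 0 0 1; 0 0 0 0 0 0 1"

```text
t: 11.4
ee_pos: [0.5728, -0.3694, 0.2458]
tool_rot: [0.736, 0.606, 0.232, -0.191]
force: [-0.7, 0.1, -2.7]
finger_gap: 0.4
finger_force: 30.0
```

Request:
step_arm --targets "0 0 0 0 0 0 1; 0 0 0 0 0 0 1; 0 0 0 0 0 0 1; 0 0 0 0 0 0 1; 0 0 0 0 0 0 1"

```text
t: 12.02
ee_pos: [0.5728, -0.3695, 0.2458]
tool_rot: [0.736, 0.606, 0.232, -0.191]
force: [0.4, 0.4, -1.9]
finger_gap: 0.4
finger_force: 30.0
```

Run:
```python
from h import *
p,R,s=state();print(p,s["joint_positions"]);P,Q=readpose();move(P,Q);P,Q=readpose(.1);move(P,Q)
move([.585,-.05,.4],down(56))
```

```text
[ 0.5728 -0.3695  0.2458] [ 0.9515  0.6468 -0.3287  1.2772 -0.3436  1.5375  0.5265]
ROW [ 0.0002 -0.      0.0001  0.0002 -0.0002  0.0002] | t 12.025
ROW [ 0.0002 -0.      0.0001  0.0002 -0.0001 -0.2498] | t 12.025
ROW [-0.0608 -0.3014  0.1936  0.868  -0.1237  0.137 ] | t 12.025
```

Request:
step_arm --targets "0 0 0 0 0 -0.06 1; 0 0 0 0 0 -0.16 1; 0 0 0 0 0 -0.26 1; 0 0 0 0 0 -0.36 1; 0 0 0 0 0 -0.4 1"

```text
t: 12.65
ee_pos: [0.5548, -0.4611, 0.3786]
tool_rot: [0.737, 0.606, 0.232, -0.19]
force: [0.3, -0.3, -2.8]
finger_gap: 0.402
finger_force: 30.0
```

Run:
```python
from h import *
move([.59,-.2,.42],down(60))
```

```text
ROW [-0.0491 -0.302   0.1594  0.5984 -0.0401  0.2912] | t 12.65
```

Request:
step_arm --targets "-0.01 -0.08 0.04 0.1 -0.007 0.04 1; -0.02 -0.16 0.08 0.23 -0.014 0.1 1; -0.03 -0.22 0.12 0.37 -0.022 0.17 1; -0.045 -0.28 0.15 0.5 -0.03 0.24 1; -0.049 -0.302 0.159 0.598 -0.04 0.291 1"

```text
t: 13.28
ee_pos: [0.5904, -0.1934, 0.4203]
tool_rot: [0.865, 0.503, 0.0, 0.0]
force: [0.9, -0.3, -3.0]
finger_gap: 0.404
finger_force: 30.0
```

Run:
```python
from h import *
p,R,s=state();print(p,R.as_quat());move([.6084,.2661,.37],down(33))
```

```text
[ 0.5904 -0.1934  0.4203] [0.8645 0.5026 0.0003 0.0004]
ROW [ 0.0005 -0.0002  0.2386  1.0206 -0.5294  0.1254] | t 13.275
```

Request:
step_arm --targets "0 0 0.04 0.12 -0.06 0 1; 0 0 0.09 0.25 -0.13 0 1; 0 0 0.14 0.38 -0.2 0 1; 0 0 0.19 0.51 -0.27 0 1; 0 0 0.238 0.64 -0.33 0.02 1"

```text
t: 13.9
ee_pos: [0.6026, 0.0914, 0.412]
tool_rot: [0.96, 0.281, 0.0, -0.001]
force: [1.6, 0.2, -3.1]
finger_gap: 0.403
finger_force: 30.0
```

Run:
```python
from h import *
p,R,s=state();print(p,R.as_quat());move([.6084,.2661,.25],down(33))
```

```text
[0.6026 0.0914 0.412 ] [ 0.9596  0.2814  0.0004 -0.0011]
ROW [-0.001  -0.0007 -0.0028  0.2474 -0.359   0.4061] | t 13.9
```

Request:
step_arm --targets "-0.001 -0.001 -0.003 0.08 -0.12 0.02 1; -0.001 -0.001 -0.003 0.17 -0.25 0.05 1; -0.001 -0.001 -0.003 0.247 -0.359 0.12 1; -0.001 -0.001 -0.003 0.247 -0.359 0.25 1; -0.001 -0.001 -0.003 0.247 -0.359 0.37 1"

```text
t: 14.52
ee_pos: [0.6072, 0.2646, 0.2618]
tool_rot: [0.958, 0.286, -0.001, -0.0]
force: [-0.0, 0.1, -3.3]
finger_gap: 0.404
finger_force: 30.0
```

Run:
```python
from h import *
p,R,s=state();print(p,R.as_quat());move([.6084,.2661,.145],down(33))
im=arm.snapshot("side");
for n in("side",):print([(round(d["p"],2),np.round(d["point"],1).tolist()) for d in arm.mark_of(n,"scanner")], Cam(n).proj(p-[0,0,.125]))
```

```text
[0.6072 0.2646 0.2618] [ 0.9581  0.2864 -0.0012 -0.0001]
ROW [-0.0004  0.0012  0.0025  0.0052 -0.0011  0.2921] | t 14.525
[(0.84, [251.5, 223.8]), (0.72, [218.9, 336.4]), (0.63, [387.8, 240.4])] [[249.9264 224.9147]]
```

Request:
step_arm --targets "0 0.001 0.0025 0.005 -0.001 0.08 1; 0 0.001 0.0025 0.005 -0.001 0.17 1; 0 0.001 0.0025 0.005 -0.001 0.24 1; 0 0.001 0.0025 0.005 -0.001 0.292 1; 0 0.001 0.0025 0.005 -0.001 0.292 1"

```text
t: 15.25
ee_pos: [0.6091, 0.2648, 0.1467]
tool_rot: [0.959, 0.283, -0.001, -0.0]
force: [-0.6, -0.4, -2.1]
finger_gap: 0.4
finger_force: 30.0
```

Run:
```python
from h import *
p,R,s=state();print(p,R.as_quat(),s["force"]);move([.6084,.2661,.133],down(33))
```

```text
[0.6091 0.2648 0.1467] [ 0.9591  0.2831 -0.0005 -0.0001] [-0.5794 -0.3603 -2.069 ]
ROW [-0.0002  0.0005 -0.0009  0.0003 -0.0037  0.0342] | t 15.25
```

Now lower slowly to contact.

Request:
step_arm --targets "0 0 0 0 -0.003 0.01 1; 0 0 0 0 -0.003 0.02 1; 0 0 0 0 -0.003 0.028 1; 0 0 0 0 -0.003 0.031 1; 0 0 0 0 -0.003 0.033 1"

```text
t: 15.88
ee_pos: [0.6088, 0.2662, 0.1341]
tool_rot: [0.959, 0.283, 0.0, -0.0]
force: [-2.1, 0.2, 10.1]
finger_gap: 0.399
finger_force: 30.0
```

Request:
step_arm --targets "0 0 0 0 0 0 1; 0 0 0 0 0 0.001 1; 0 0 0 0 0 0.002 1; 0 0 0 0 0 0.002 1; 0 0 0 0 0 0.002 1"

```text
t: 16.5
ee_pos: [0.6091, 0.2664, 0.1341]
tool_rot: [0.959, 0.283, 0.001, -0.0]
force: [-2.2, -1.4, 11.7]
finger_gap: 0.4
finger_force: 30.0
```

Request:
step_arm --targets "0 0 0 0 0 -0.002 0.55; 0 0 0 0 0 -0.002 0.45; 0 0 0 0 0 -0.002 0.3; 0 0 0 0 0 -0.002 0.1; 0 0 0 0 0 -0.002 0"

```text
t: 17.12
ee_pos: [0.6085, 0.2659, 0.1334]
tool_rot: [0.959, 0.283, -0.0, -0.0]
force: [-0.4, 0.3, -0.1]
finger_gap: 0.832
finger_force: 0.0
```

Request:
step_arm --targets "0 0 0 0 0 0 0; 0 0 0 0 0 0 0; 0 0 0 0 0 0 0; 0 0 0 0 0 0 0; 0 0 0 0 0 0 0"

```text
t: 17.75
ee_pos: [0.6086, 0.266, 0.1336]
tool_rot: [0.959, 0.283, 0.0, -0.0]
force: [-0.3, 0.2, 0.3]
finger_gap: 1.001
finger_force: 0.0
```

Request:
step_arm --targets "0 0 0 0 0 -0.04 0; 0 0 0 0 0 -0.12 0; 0 0 0 0 0 -0.22 0; 0 0 0 0 0 -0.33 0; 0 0 0 0 0 -0.42 0"

```text
t: 18.38
ee_pos: [0.6086, 0.2662, 0.3048]
tool_rot: [0.959, 0.283, 0.001, -0.0]
force: [0.5, 0.4, 0.1]
finger_gap: 0.998
finger_force: 0.0
```

Request:
step_arm --targets "0 0 0 -0.1 0.1 0 0; 0 0 0 -0.2 0.2 0 0; 0 0 0 -0.3 0.3 0 0; 0 0 0 -0.4 0.4 0 0; 0 0 0 -0.4 0.4 0 0"

```text
t: 19.0
ee_pos: [0.5608, 0.04, 0.3031]
tool_rot: [0.96, 0.28, 0.001, 0.001]
force: [0.5, 0.5, 0.8]
finger_gap: 0.999
finger_force: 0.0
```

Run:
```python
from h import *
a=arm.snapshot("side");b=arm.snapshot("top")
f=lambda i:cv2.resize(i,(400,300),interpolation=cv2.INTER_CUBIC)
cv2.imwrite("pics/e.png",np.vstack([np.hstack([f(a[190:310,180:340]),f(b[150:270,150:310])]),np.hstack([f(a),f(b)])]))
T=Cam("top")
h=cv2.cvtColor(b,cv2.COLOR_BGR2HSV);y=cv2.inRange(h,(20,100,185),(36,255,255));y[:,:190]=0;y[:,260:]=0
y=cv2.morphologyEx(y,cv2.MORPH_CLOSE,np.ones((7,7)));cs,_=cv2.findContours(y,0,1);c=max(cs,key=cv2.contourArea)[:,0]
print(cv2.minAreaRect((T.plane(c,.178)[:,:2]*1000).astype(np.float32)),state()[0])
```

```text
((597.4396362304688, 259.9055480957031), (35.998817443847656, 36.6509895324707), 32.97512435913086) [0.5613 0.0446 0.3027]
```

View pics/e.png

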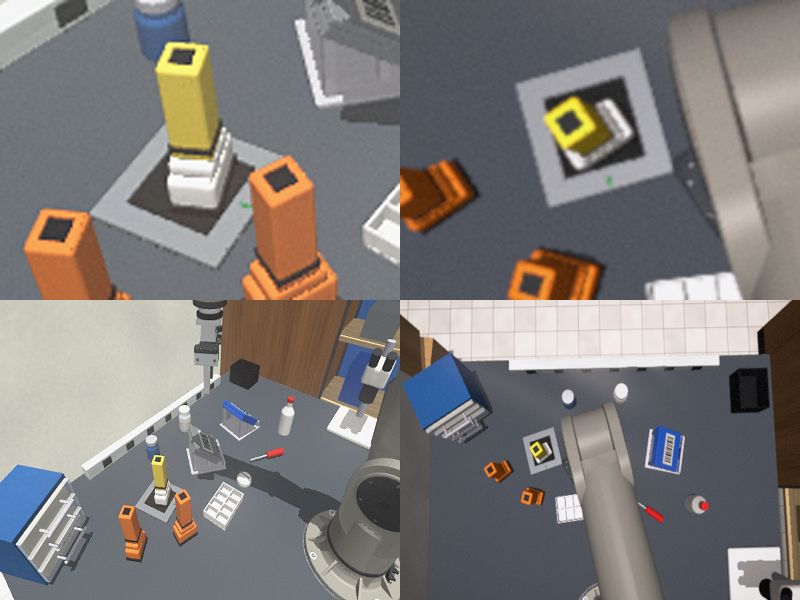

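The scanner stands upright on the pad, but the handle top measures about 12 mm from where I released it. I'll check that against both cameras.

Run:
```python
from h import *
a=arm.snapshot("side");b=arm.snapshot("top")
def big(m,roi):
    k=np.zeros_like(m);k[roi[2]:roi[3],roi[0]:roi[1]]=255;cs,_=cv2.findContours(m&k,0,1);return max(cs,key=cv2.contourArea)
S=Cam("side");T=Cam("top")
hv=cv2.cvtColor(a,cv2.COLOR_BGR2HSV)
for v in(215,220,225):
    y=cv2.morphologyEx(cv2.inRange(hv,(20,100,v),(36,255,255)),cv2.MORPH_CLOSE,np.ones((7,7)))
    c=big(y,(230,285,195,290));print("side",v,cv2.minAreaRect((S.plane(c[:,0],.178)[:,:2]*1000).astype(np.float32)),cv2.boundingRect(c))
g=b.max(2);m=((g>137)*255).astype(np.uint8);m[:,260:]=0
w=T.plane(big(m,(190,260,160,240))[:,0],.008)[:,:2]*1000;print("pad",cv2.minAreaRect(cv2.convexHull(w.astype(np.float32))))
def box(x,y,a=np.radians(33)):
    c,s=np.cos(a),np.sin(a);r=np.array([[c,-s],[s,c]]);o=[]
    for hx,hy,z in((.024,.036,.008),(.024,.036,.06),(.019,.019,.178)):
        o.append(np.c_[np.array([[hx,hy],[hx,-hy],[-hx,-hy],[-hx,hy]])@r.T+[x,y],np.full(4,z)])
    return o
f=lambda i,x,y:cv2.resize(i[y:y+60,x:x+80],(400,300),interpolation=cv2.INTER_CUBIC)
rows=[]
for (x,y) in((.5975,.260),(.6086,.266)):
    r=[]
    for C,im,ox,oy in((S,a,220,210),(T,b,188,170)):
        i=f(im,ox,oy)
        for P in box(x,y):cv2.polylines(i,[((C.proj(P)-[ox-.5,oy-.5])*80).astype(int)],True,(0,0,255),1,cv2.LINE_AA,4)
        r.append(i)
    rows.append(np.hstack(r))
cv2.imwrite("pics/o.png",np.vstack(rows))
```

```text
side 215 ((594.2752075195312, 262.24664306640625), (36.23782730102539, 39.22880172729492), 33.29194641113281) (242, 207, 21, 14)
side 220 ((594.0697021484375, 262.5590515136719), (36.23760223388672, 38.00202941894531), 33.29014587402344) (242, 207, 21, 14)
side 225 ((594.0389404296875, 262.3468017578125), (35.56867218017578, 37.581695556640625), 32.5379638671875) (243, 207, 20, 14)
pad ((608.367431640625, 266.0116271972656), (138.270751953125, 137.97988891601562), 14.96438980102539)
```

View pics/o.png

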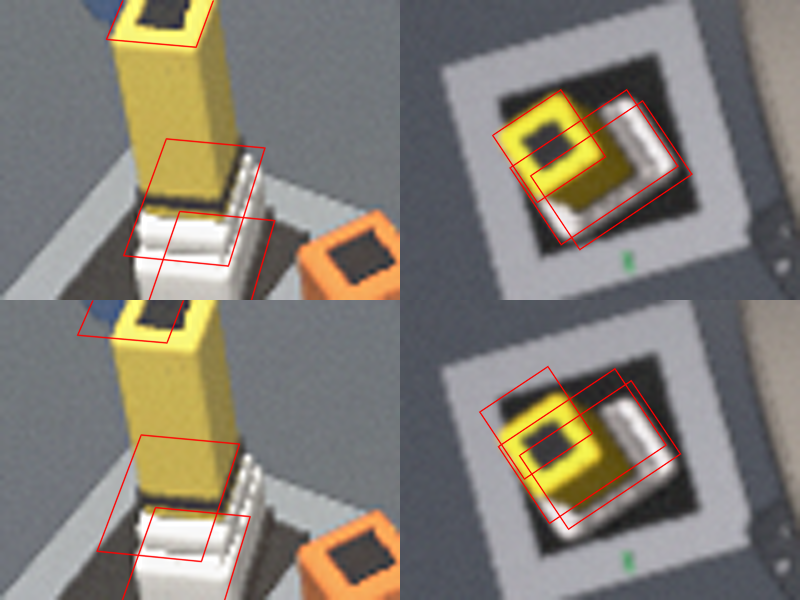

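Both views agree that the scanner stands upright, about 13 mm off the pad centre along the tool x axis, so it slipped in the hand. I'll use the saved crops to check whether it was already tilted during the reading.

```bash
cat > fit.py <<'E'
from h import *
from scipy.optimize import minimize
def fit(pics,p,R,nose=.125):
    "pics: (cam,image,ox,oy,scale); returns tilt about finger axis, about tool x (deg), shift along tool x of the pivot (mm)"
    K=6;D=[]
    for c,im,ox,oy,s in pics:
        C=Cam(c);im=cv2.resize(im,None,fx=K/s,fy=K/s,interpolation=cv2.INTER_CUBIC)
        hv=cv2.cvtColor(im,cv2.COLOR_BGR2HSV);y=cv2.inRange(hv,(20,100,70),(36,255,255))>0
        ax=(C.proj(p+R.apply([[0,0,.058],[0,0,.026]]))-[ox-.5,oy-.5])*K
        d=ax[1]-ax[0];L=np.linalg.norm(d);d/=L
        vv,uu=np.mgrid[:y.shape[0],:y.shape[1]];t=(uu-ax[0,0])*d[0]+(vv-ax[0,1])*d[1];n=np.abs(-(uu-ax[0,0])*d[1]+(vv-ax[0,1])*d[0])
        D.append((C,ox,oy,y,(t>0)&(t<L)&(n<25*K)))
    B=np.array([[i*.019,j*.019,k] for i in(1,-1) for j in(1,-1) for k in(nose-.06,nose-.17)])
    def cost(v):
        X=p+R.apply(Ro.from_rotvec([np.radians(v[1]),np.radians(v[0]),0]).apply(B)+[v[2]/1e3,0,0]);e=0
        for C,ox,oy,y,st in D:
            u=(C.proj(X)-[ox-.5,oy-.5])*K;m=np.zeros(y.shape,np.uint8);cv2.fillConvexPoly(m,cv2.convexHull((u*16).astype(np.int32)),1,shift=4)
            e+=((m>0)!=y)[st].sum()
        return e
    r=minimize(cost,[0,0,0],method="Nelder-Mead",options=dict(initial_simplex=[[0,0,0],[5,0,0],[0,4,0],[0,0,5.]]))
    return r.x,r.fun,cost([0,0,0])
E
python3 - <<'E'
from fit import *
i=cv2.imread("pics/r1.png");p=np.array([.5654,-.4011,.2918]);R=Ro.from_quat([.7385,.6042,.2292,-.1924])
print("r1",fit([("side",i[:,:390],300,60,2.6),("top",i[:,390:],370,110,2.6)],p,R))
i=cv2.imread("pics/r2.png");p=np.array([.5732,-.3694,.2481]);R=Ro.from_quat([.736,.607,.233,-.190])
print("r2",fit([("side",i[:,:380],340,70,4),("top",i[:,380:],410,150,4)],p,R))
i=cv2.imread("pics/s2.png");p=np.array([.5944,.2688,.3554])
print("s2",fit([("side",i,150,60,2.4)],p,down(33)))
E
```

```text
r1 (array([-2.0803, -2.7229, -3.9337]), np.float64(1891.0), np.int64(2243))
r2 (array([-0.3262, -1.4832, -2.9173]), np.float64(3519.0), np.int64(3639))
s2 (array([  9.8194, -18.1227,  -2.9458]), np.float64(706.0), np.int64(1869))
```

The fits show only about 2° of tilt at the start of the reading. The total of 13 mm fits a slow slip of the nose about the finger axis, caused by gravity while the scanner was tilted. So the reading may have drifted. There is plenty of time left, so I'll regrasp with the fingers closing along the scanner's x and a lower hold, so that gravity cannot pivot it. Then I'll read again and place it centred.

Run:
```python
from h import *
p,R,s=state();print(p,s["t"],s["joint_positions"]);move([.597,.2605,.26],down(123))
```

```text
[0.5613 0.046  0.3021] 19.2 [ 0.1438  0.1803 -0.3917  1.6851  0.0707  1.2895 -1.2565]
ROW [ 0.0002 -0.0005 -0.7853  0.3669 -0.401   0.1057] | t 19.2
```

Request:
step_arm --targets "0 0 -0.09 0.07 -0.08 0 0; 0 0 -0.18 0.15 -0.16 0 0; 0 0 -0.27 0.22 -0.24 0 0; 0 0 -0.36 0.3 -0.32 0 0; 0 0 -0.45 0.367 -0.401 0.05 0"

```text
t: 19.82
ee_pos: [0.5976, 0.2627, 0.2826]
tool_rot: [0.738, 0.675, 0.001, -0.0]
force: [1.8, -0.3, -0.1]
finger_gap: 1.0
finger_force: 0.0
```

Run:
```python
from h import *
p,R,s=state();print(p,s["t"],s["joint_positions"]);move([.597,.2605,.23],down(123))
```

```text
[0.5976 0.2627 0.2826] 19.825 [-0.0708  0.3786 -0.5975  1.5062  0.2157  1.3207 -0.7768]
ROW [ 0.0011 -0.0008 -0.3323 -0.006  -0.0013  0.1315] | t 19.825
```

Request:
step_arm --targets "0 0 -0.09 -0.006 -0.001 0; 0 0 0 0 0 0"

```text
invalid input at $.targets[0]: expected 7 numbers
```

Request:
step_arm --targets "0.001 -0.001 -0.09 -0.003 -0.001 0.03 0; 0.001 -0.001 -0.18 -0.006 -0.001 0.07 0; 0.001 -0.001 -0.27 -0.006 -0.001 0.11 0; 0.001 -0.001 -0.332 -0.006 -0.001 0.13 0; 0.001 -0.001 -0.332 -0.006 -0.001 0.13 0"

```text
t: 20.45
ee_pos: [0.596, 0.2579, 0.229]
tool_rot: [0.48, 0.877, -0.001, -0.001]
force: [0.7, 0.9, -0.3]
finger_gap: 1.0
finger_force: 0.0
```

Run:
```python
from h import *
p,R,s=state();print(p,s["t"],s["joint_positions"]);move([.597,.2605,.112],down(123))
```

```text
[0.596  0.2579 0.229 ] 20.45 [ 0.0142  0.4359 -0.7122  1.5746  0.2951  1.2451 -0.1792]
ROW [-0.0017 -0.0001 -0.0037  0.004   0.0066  0.2924] | t 20.45
```

Request:
step_arm --targets "-0.001 0 -0.003 0.004 0.005 0.06 0; -0.001 0 -0.003 0.004 0.005 0.14 0; -0.001 0 -0.003 0.004 0.005 0.22 0; -0.001 0 -0.003 0.004 0.005 0.28 0; -0.001 0 -0.003 0.004 0.005 0.292 0"

```text
t: 21.08
ee_pos: [0.5966, 0.2594, 0.1119]
tool_rot: [0.479, 0.878, -0.001, -0.0]
force: [-0.0, 0.2, 0.1]
finger_gap: 0.996
finger_force: 0.0
```

Request:
step_arm --targets "0 0 0 0 0 0 0.4; 0 0 0 0 0 0 0.5; 0 0 0 0 0 0 0.6; 0 0 0 0 0 0 1; 0 0 0 0 0 0 1"

```text
t: 21.7
ee_pos: [0.5973, 0.2589, 0.1129]
tool_rot: [0.478, 0.878, -0.0, 0.0]
force: [-1.2, -0.5, -0.1]
finger_gap: 0.503
finger_force: 0.0
```

Request:
step_arm --targets "0 0 0 0 0 0 1; 0 0 0 0 0 0 1; 0 0 0 0 0 0 1; 0 0 0 0 0 0 1; 0 0 0 0 0 0 1"

```text
t: 22.32
ee_pos: [0.5973, 0.259, 0.1128]
tool_rot: [0.478, 0.878, -0.0, 0.0]
force: [1.1, 0.6, 0.7]
finger_gap: 0.399
finger_force: 30.0
```

Request:
step_arm --targets "0 0 0 0 0 -0.05 1; 0 0 0 0 0 -0.15 1; 0 0 0 0 0 -0.28 1; 0 0 0 0 0 -0.41 1; 0 0 0 0 0 -0.55 1"

```text
t: 22.95
ee_pos: [0.5965, 0.259, 0.3356]
tool_rot: [0.478, 0.878, -0.0, 0.0]
force: [0.4, 0.7, -3.3]
finger_gap: 0.4
finger_force: 30.0
```

```bash
cat >> h.py <<'E'
def readpose2(extra=0,grip=.1035):
    P,Q=readpose(extra,grip);return P,Q*Ro.from_euler("z",-90,degrees=True)
E
python3 - <<'E'
from h import *
p,R,s=state();print(p,R.as_quat(),s["t"],s["joint_positions"],s["finger_gap"]);P,Q=readpose2(.1);print(P,Q.as_matrix());move(P,Q);move([.585,-.04,.39],down(147))
E
```

```text
[0.5965 0.259  0.3356] [ 0.478   0.8784 -0.0003  0.0003] 22.95 [ 0.018   0.3769 -0.7289  1.4239  0.2509  1.4354 -0.1356] 0.3995639375068937
[ 0.5641 -0.4135  0.31  ] [[-0.9813  0.1577  0.1104]
 [ 0.1925  0.8038  0.5628]
 [ 0.      0.5736 -0.8192]]
ROW [-0.289   0.1229 -0.3886 -1.3678 -0.9811  0.0655] | t 22.95
ROW [-0.0002  0.0004 -0.2104 -0.6122 -0.4302 -0.1353] | t 22.95
```

Request:
step_arm --targets "0 0 -0.03 -0.12 -0.08 -0.05 1; 0 0 -0.07 -0.25 -0.17 -0.1 1; 0 0 -0.12 -0.37 -0.26 -0.135 1; 0 0 -0.17 -0.5 -0.35 -0.135 1; 0 0 -0.21 -0.612 -0.43 -0.135 1"

```text
t: 23.58
ee_pos: [0.5848, -0.0416, 0.3886]
tool_rot: [0.283, 0.959, -0.001, 0.001]
force: [0.8, -0.0, -3.1]
finger_gap: 0.402
finger_force: 30.0
```

```bash
sed -i 's/grip=.1035/grip=.1048/' h.py
python3 - <<'E'
from h import *
p,R,s=state();print(p,s["t"],s["joint_positions"]);P,Q=readpose2(.08);move(P,Q)
E
```

```text
[ 0.5848 -0.0416  0.3886] 23.575 [ 0.5322  0.2286 -0.7007  1.4807  0.1488  1.4848  0.8284]
ROW [-0.3021  0.0589 -0.1839 -0.451  -0.7839  0.236 ] | t 23.575
```

Request:
step_arm --targets "0 0 -0.03 -0.07 -0.12 0 1; 0 0 -0.06 -0.14 -0.24 0 1; -0.06 0.01 -0.1 -0.2 -0.36 0 1; -0.13 0.025 -0.13 -0.27 -0.48 0.02 1; -0.2 0.04 -0.15 -0.34 -0.6 0.05 1"

```text
t: 24.2
ee_pos: [0.5683, -0.3167, 0.3701]
tool_rot: [0.132, 0.97, 0.202, 0.021]
force: [1.6, 0.7, -1.3]
finger_gap: 0.402
finger_force: 30.0
```

Run:
```python
from h import *
p,R,s=state();print(p,s["t"],s["joint_positions"]);P,Q=readpose2(.06);move(P,Q)
```

```text
[ 0.5683 -0.3167  0.3701] 24.2 [ 1.0295  0.4606 -0.6161  1.28   -0.1385  1.5667  1.7606]
ROW [-0.1012  0.0125 -0.035  -0.0526 -0.257   0.1383] | t 24.2
```

Request:
step_arm --targets "-0.03 0.004 -0.01 -0.015 -0.08 0.02 1; -0.06 0.008 -0.02 -0.03 -0.16 0.04 1; -0.1 0.012 -0.035 -0.05 -0.22 0.08 1; -0.101 0.0125 -0.035 -0.053 -0.257 0.138 1; -0.101 0.0125 -0.035 -0.053 -0.257 0.138 1"

```text
t: 24.82
ee_pos: [0.5674, -0.3899, 0.2743]
tool_rot: [0.094, 0.949, 0.299, 0.026]
force: [-0.9, -0.0, -2.3]
finger_gap: 0.404
finger_force: 30.0
```

Run:
```python
from h import *
p,R,s=state();print(p,s["t"],s["joint_positions"]);P,Q=readpose2(.06);move(P,Q);P,Q=readpose2();move(P,Q)
```

```text
[ 0.5674 -0.3899  0.2743] 24.825 [ 1.116   0.7001 -0.6126  1.1911 -0.1786  1.5958  1.9647]
ROW [-0.0008 -0.0026 -0.0031 -0.0031  0.0025 -0.0105] | t 24.825
ROW [-0.0008 -0.0026 -0.0031 -0.0039  0.0027  0.1395] | t 24.825
```

Request:
step_arm --targets "0 -0.001 -0.002 -0.002 0.001 0.03 1; -0.001 -0.002 -0.003 -0.003 0.002 0.07 1; -0.001 -0.002 -0.003 -0.003 0.002 0.11 1; -0.001 -0.002 -0.003 -0.003 0.002 0.14 1; -0.001 -0.002 -0.003 -0.003 0.002 0.14 1"

```text
t: 25.45
ee_pos: [0.5753, -0.3576, 0.2295]
tool_rot: [0.092, 0.949, 0.299, 0.029]
force: [0.6, -0.0, -3.1]
finger_gap: 0.405
finger_force: 30.0
```

Run:
```python
from fit import *
p,R,s=state();P,Q=readpose2();move(P,Q)
R2=R*Ro.from_euler("z",90,degrees=True)
a=arm.snapshot("side");b=arm.snapshot("top")
X=R2.apply([[i*.024,j*.036,k] for k in(.1048,.0448) for i,j in((1,1),(1,-1),(-1,-1),(-1,1))])+p
for n in("side","top"):print(n,[(round(d["p"],2),np.round(d["point"],1).tolist()) for d in arm.mark_of(n,"scanner")],Cam(n).proj(X[:4].mean(0)))
cv2.imwrite("pics/x_a.png",a);cv2.imwrite("pics/x_b.png",b)
f=lambda i:cv2.resize(i,None,fx=4,fy=4,interpolation=cv2.INTER_CUBIC)
for c,im in(("side",a),("top",b)):
    u=(Cam(c).proj(X)*16).astype(int);cv2.polylines(im,[u[:4],u[4:]],True,(0,255,0),1,cv2.LINE_AA,4)
cv2.imwrite("pics/r3.png",np.hstack([f(a[70:200,340:435]),f(b[150:280,410:505])]))
```

```text
ROW [-0.0001 -0.0003  0.0006  0.0005 -0.0013  0.0001] | t 25.45
side [(0.78, [220.1, 333.3]), (0.77, [394.3, 126.0]), (0.64, [295.9, 311.7])] [[396.7748 124.3105]]
top [(0.93, [163.4, 227.8]), (0.84, [452.3, 199.7]), (0.7, [215.4, 261.2])] [[451.9651 199.4802]]
```

View pics/r3.png

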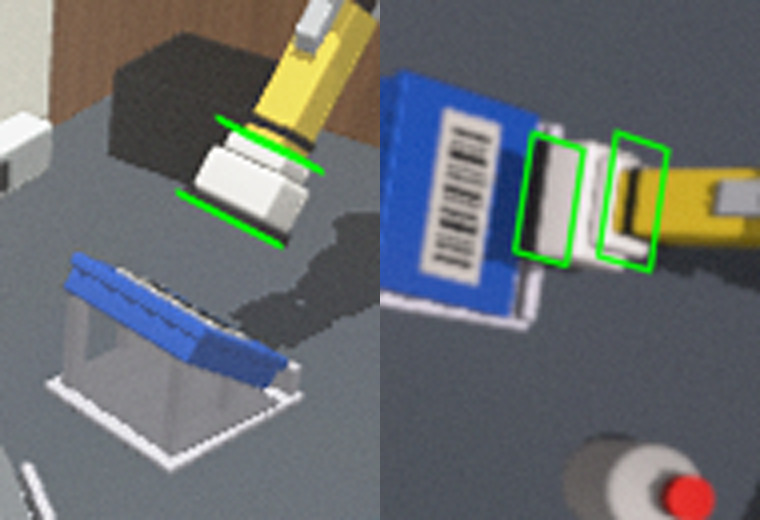

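The outline and the nose coincide in both views, and the scanner is square to the label. Holding.

Request:
step_arm --targets "0 0 0 0 0 0 1; 0 0 0 0 0 0 1; 0 0 0 0 0 0 1; 0 0 0 0 0 0 1; 0 0 0 0 0 0 1"

```text
t: 26.28
ee_pos: [0.5755, -0.3586, 0.2302]
tool_rot: [0.092, 0.949, 0.299, 0.03]
force: [0.9, 0.2, -2.5]
finger_gap: 0.406
finger_force: 30.0
```

Request:
step_arm --targets "0 0 0 0 0 0 1; 0 0 0 0 0 0 1; 0 0 0 0 0 0 1; 0 0 0 0 0 0 1; 0 0 0 0 0 0 1"

```text
t: 26.9
ee_pos: [0.5755, -0.3586, 0.2302]
tool_rot: [0.092, 0.949, 0.299, 0.03]
force: [-1.0, -0.2, -2.4]
finger_gap: 0.402
finger_force: 30.0
```

Request:
step_arm --targets "0 0 0 0 0 0 1; 0 0 0 0 0 0 1; 0 0 0 0 0 0 1; 0 0 0 0 0 0 1; 0 0 0 0 0 0 1"

```text
t: 27.52
ee_pos: [0.5755, -0.3586, 0.2302]
tool_rot: [0.092, 0.949, 0.299, 0.03]
force: [-0.2, -0.4, -2.6]
finger_gap: 0.401
finger_force: 30.0
```

Request:
step_arm --targets "0 0 0 0 0 0 1; 0 0 0 0 0 0 1; 0 0 0 0 0 0 1; 0 0 0 0 0 0 1; 0 0 0 0 0 0 1"

```text
t: 28.15
ee_pos: [0.5755, -0.3586, 0.2302]
tool_rot: [0.092, 0.949, 0.299, 0.03]
force: [-1.6, 0.3, -2.6]
finger_gap: 0.402
finger_force: 30.0
```

Run:
```python
from h import *
a=arm.snapshot("side");b=arm.snapshot("top")
for n,o,i in(("side",cv2.imread("pics/x_a.png"),a),("top",cv2.imread("pics/x_b.png"),b)):
    r=(slice(85,140),slice(375,435)) if n=="side" else (slice(175,225),slice(436,490))
    print(n,"drift px",cv2.phaseCorrelate(cv2.cvtColor(o[r],6).astype(np.float64),cv2.cvtColor(i[r],6).astype(np.float64)))
print(state()[2]["t"])
```

```text
side drift px ((0.202940840378524, -0.32511196464041703), 0.9592090047283662)
top drift px ((0.030816016733979268, -0.08792707175706482), 1.0031087871670075)
28.25
```

Request:
step_arm --targets "0 0 0 0 0 -0.06 1; 0 0 0 0 0 -0.16 1; 0 0 0 0 0 -0.26 1; 0 0 0 0 0 -0.36 1; 0 0 0 0 0 -0.42 1"

```text
t: 28.88
ee_pos: [0.5566, -0.4542, 0.3695]
tool_rot: [0.092, 0.95, 0.298, 0.03]
force: [-0.2, -0.3, -2.1]
finger_gap: 0.4
finger_force: 30.0
```

Run:
```python
from h import *
print(state()[0]);move([.59,-.2,.40],down(150))
```

```text
[ 0.5566 -0.4542  0.3695]
ROW [ 0.3019 -0.0489  0.1598  0.0406  0.5684  0.3033] | t 28.875
```

No drift during the hold. Returning to the pad.

Request:
step_arm --targets "0.08 -0.01 0.04 0.007 0.09 0.04 1; 0.16 -0.02 0.08 0.014 0.22 0.1 1; 0.22 -0.03 0.12 0.022 0.35 0.17 1; 0.28 -0.045 0.15 0.03 0.47 0.24 1; 0.302 -0.049 0.16 0.04 0.568 0.303 1"

```text
t: 29.5
ee_pos: [0.5905, -0.1943, 0.4005]
tool_rot: [0.257, 0.966, -0.001, 0.001]
force: [-0.1, -1.5, -3.4]
finger_gap: 0.402
finger_force: 30.0
```

Run:
```python
from h import *
p,R,s=state();print(p,R.as_quat());move([.6084,.2661,.38],down(123))
```

```text
[ 0.5905 -0.1943  0.4005] [ 0.2571  0.9664 -0.0009  0.0009]
ROW [-0.0004  0.0012  0.2374  0.5332  1.0211  0.0487] | t 29.5
```

Request:
step_arm --targets "0 0 0.04 0.06 0.12 0 1; 0 0 0.09 0.13 0.25 0 1; 0 0 0.14 0.2 0.38 0 1; 0 0 0.19 0.27 0.51 0 1; 0 0 0.237 0.33 0.64 0.02 1"

```text
t: 30.12
ee_pos: [0.6033, 0.0911, 0.3918]
tool_rot: [0.479, 0.878, 0.001, -0.0]
force: [2.3, -0.2, -3.5]
finger_gap: 0.405
finger_force: 30.0
```

Run:
```python
from h import *
p,R,s=state();print(p,R.as_quat());move([.6084,.2661,.22],down(123))
```

```text
[0.6033 0.0911 0.3918] [ 0.4794  0.8776  0.0006 -0.0002]
ROW [ 0.0005 -0.0005 -0.0025  0.361   0.2467  0.43  ] | t 30.125
```

Request:
step_arm --targets "0 0 -0.002 0.12 0.08 0.02 1; 0 0 -0.002 0.25 0.17 0.05 1; 0 0 -0.002 0.361 0.247 0.12 1; 0 0 -0.002 0.361 0.247 0.25 1; 0 0 -0.002 0.361 0.247 0.38 1"

```text
t: 30.75
ee_pos: [0.6074, 0.265, 0.2377]
tool_rot: [0.476, 0.88, 0.0, -0.001]
force: [0.9, -0.1, -2.1]
finger_gap: 0.403
finger_force: 30.0
```

Request:
step_arm --targets "0 0 0 0 0 0.03 1; 0 0 0 0 0 0.07 1; 0 0 0 0 0 0.12 1; 0 0 0 0 0 0.17 1; 0 0 0 0 0 0.17 1"

```text
t: 31.38
ee_pos: [0.6074, 0.2633, 0.1695]
tool_rot: [0.476, 0.879, -0.001, -0.001]
force: [0.3, -0.3, -2.4]
finger_gap: 0.405
finger_force: 30.0
```

Run:
```python
from h import *
p,R,s=state();print(p,R.as_quat());move([.6084,.2661,.1128],down(123))
for n in("side","top"):arm.snapshot(n);print([(round(d["p"],2),np.round(d["point"],1).tolist()) for d in arm.mark_of(n,"scanner")], Cam(n).proj(p-[0,0,.1048]))
```

```text
[0.6074 0.2633 0.1695] [ 0.4763  0.8793 -0.0007 -0.0014]
ROW [-0.0013 -0.0008  0.0009  0.0042  0.0064  0.1418] | t 31.375
[(0.84, [294.7, 312.5]), (0.82, [222.2, 337.6]), (0.56, [254.2, 248.1])] [[254.4503 246.8418]]
[(0.6, [165.8, 225.2])] [[224.5914 198.8692]]
```

Request:
step_arm --targets "-0.001 -0.001 0.001 0.004 0.006 0.03 1; -0.001 -0.001 0.001 0.004 0.006 0.07 1; -0.001 -0.001 0.001 0.004 0.006 0.1 1; -0.001 -0.001 0.001 0.004 0.006 0.115 1; -0.001 -0.001 0.001 0.004 0.006 0.125 1"

```text
t: 32.2
ee_pos: [0.6091, 0.2666, 0.1207]
tool_rot: [0.477, 0.879, 0.001, 0.001]
force: [0.5, -0.5, -3.2]
finger_gap: 0.4
finger_force: 30.0
```

Request:
step_arm --targets "0 0 0 0 0 0.005 1; 0 0 0 0 0 0.009 1; 0 0 0 0 0 0.013 1; 0 0 0 0 0 0.016 1; 0 0 0 0 0 0.016 1"

```text
t: 32.83
ee_pos: [0.6091, 0.2665, 0.1147]
tool_rot: [0.477, 0.879, 0.001, 0.001]
force: [0.3, -1.0, -1.7]
finger_gap: 0.402
finger_force: 30.0
```

Request:
step_arm --targets "-0.0005 -0.0005 0 0 0 0.002 1; -0.0005 -0.0005 0 0 0 0.004 1; -0.0005 -0.0005 0 0 0 0.005 1; -0.0005 -0.0005 0 0 0 0.005 1; -0.0005 -0.0005 0 0 0 0.005 1"

```text
t: 33.45
ee_pos: [0.6092, 0.2667, 0.1134]
tool_rot: [0.477, 0.879, 0.001, 0.002]
force: [-3.3, -1.2, 5.9]
finger_gap: 0.401
finger_force: 30.0
```

In contact with the pad. Releasing, rising and clearing off.

Request:
step_arm --targets "0 0 0 0 0 0 0.55; 0 0 0 0 0 0 0.45; 0 0 0 0 0 0 0.3; 0 0 0 0 0 0 0.1; 0 0 0 0 0 0 0"

```text
t: 34.08
ee_pos: [0.6091, 0.2665, 0.1127]
tool_rot: [0.477, 0.879, 0.001, 0.001]
force: [0.7, 0.4, 0.5]
finger_gap: 0.832
finger_force: 0.0
```

Request:
step_arm --targets "0 0 0 0 0 0 0; 0 0 0 0 0 0 0; 0 0 0 0 0 0 0; 0 0 0 0 0 -0.03 0; 0 0 0 0 0 -0.08 0"

```text
t: 34.7
ee_pos: [0.6088, 0.2665, 0.1457]
tool_rot: [0.477, 0.879, 0.001, 0.001]
force: [0.5, 0.9, 1.1]
finger_gap: 1.001
finger_force: 0.0
```

Request:
step_arm --targets "0 0 0 0 0 -0.1 0; 0 0 0 0 0 -0.2 0; 0 0 0 0 0 -0.3 0; 0 0 0 0 0 -0.4 0; 0 0 0 0 0 -0.42 0"

```text
t: 35.33
ee_pos: [0.6091, 0.2675, 0.3174]
tool_rot: [0.477, 0.879, 0.003, 0.003]
force: [0.1, -0.4, -0.5]
finger_gap: 0.996
finger_force: 0.0
```

Request:
step_arm --targets "0 0 0 -0.1 -0.1 0 0; 0 0 0 -0.2 -0.2 0 0; 0 0 0 -0.3 -0.3 0 0; 0 0 0 -0.4 -0.4 0 0; 0 0 0 -0.4 -0.4 0 0"

```text
t: 35.95
ee_pos: [0.5609, 0.0403, 0.3132]
tool_rot: [0.48, 0.877, 0.0, 0.002]
force: [0.1, 0.6, 0.1]
finger_gap: 1.0
finger_force: 0.0
```

Run:
```python
from h import *
a=arm.snapshot("side");b=arm.snapshot("top")
for n,im,v,roi,C in(("top",b,185,(190,260,160,240),Cam("top")),("side",a,220,(230,285,195,290),Cam("side"))):
    y=cv2.inRange(cv2.cvtColor(im,cv2.COLOR_BGR2HSV),(20,100,v),(36,255,255));k=np.zeros_like(y);k[roi[2]:roi[3],roi[0]:roi[1]]=255
    y=cv2.morphologyEx(y&k,cv2.MORPH_CLOSE,np.ones((7,7)));cs,_=cv2.findContours(y,0,1);c=max(cs,key=cv2.contourArea)[:,0]
    print(n,cv2.minAreaRect((C.plane(c,.178)[:,:2]*1000).astype(np.float32)))
o=cv2.imread("pics/side0.png");d=cv2.absdiff(o,a).max(2)>60
_,_,st,ce=cv2.connectedComponentsWithStats(d.astype(np.uint8));print(st[1:][st[1:,4]>25].tolist())
```

```text
top ((606.0509643554688, 270.10540771484375), (36.698089599609375, 36.6624755859375), 32.96649169921875)
side ((602.5941772460938, 272.2933349609375), (35.35468673706055, 38.2740478515625), 33.21751022338867)
[[310, 0, 51, 22, 708], [577, 0, 11, 14, 79], [573, 14, 14, 12, 97], [285, 26, 73, 85, 1485], [572, 26, 11, 10, 68], [357, 39, 15, 30, 129], [553, 41, 47, 66, 1136], [372, 54, 10, 19, 84], [358, 70, 9, 29, 147], [575, 98, 64, 112, 1088], [524, 141, 34, 42, 605], [318, 175, 23, 28, 170], [349, 194, 12, 22, 61], [565, 200, 36, 18, 216], [603, 204, 11, 10, 67], [236, 207, 32, 66, 545], [301, 207, 6, 14, 45], [332, 214, 30, 13, 77], [615, 214, 25, 24, 260], [581, 220, 24, 5, 58], [596, 226, 13, 47, 126], [380, 228, 22, 12, 83], [592, 228, 48, 76, 1911], [248, 251, 23, 25, 113], [500, 281, 27, 17, 180], [500, 300, 21, 18, 102], [601, 307, 39, 19, 257], [532, 346, 8, 9, 31]]
```

```bash
python3 -c "
from bench import arm
print(arm.finish_job())"
```

```text
the job is handed in; nothing more can be done
None
```

Job handed in at about 36 s, no verdict returned: I read the blue label twice, redoing it because the scanner had slipped in the grip during the first, then set the scanner upright about 5 mm from the pad centre and let go, with the arm clear.

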